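# Tamp the clay drainage pieces level in a growing bin

## Task

In one of the two grey bins two of the broken clay drainage pieces are jammed up and stand proud of the others. Take the tamper with the wide flat square plate by its wooden grip and, keeping hold of it, press those two pieces down with its plate until all the clay lies level on the bottom of the bin; do not push them with the fingers. Then stand the tamper upright on the bench again, beside the bin, and let go.

Things in the scene. Friction and masses are not known exactly. Their poses are not given: they have to be found in the camera images.
- tamper: Loose hand tamper, 0.38 kg, standing on the bench: flat steel plate 84 (x) x 76 (y) x 10 mm, round neck 18 mm across, then a square wooden grip 28 x 28 mm (flats square to x and y) from 35 to 105 mm above the underside. Origin: centre of the plate's underside, z up through the grip. (The smaller tool with a 48 mm round foot is not it.)
- bin: Grey open bin to work on, fixed, 126 (x) x 144 (y) x 45 mm high, walls and floor 5 mm. Origin: centre of its underside, z up. In it are two rows of three loose terracotta pieces, 28 mm tall and 46 mm long in x, rows at x = -27 and +27 mm, each block, wedge, block along y, the wedge at y = 0. Level tops lie 33 mm above the origin. The other, identical bin is already level.
- wedge_a: Terracotta wedge of the row at x = -27 mm, 28 mm tall, 38 mm wide at the top, 18 mm at the foot. Origin: centre of its underside, z up. It starts jammed, its foot about 16 mm above the bin's floor. Pressed with about 5 to 25 N it spreads the blocks beside it, slides down and stays. Fully down, its origin is 5 mm above the bin's and its top is level with the blocks.
- wedge_b: The same kind of wedge in the row at x = +27 mm; it starts with its foot about 14 mm above the bin's floor. Otherwise as wedge_a.

How it is judged (in metres and radians):
On the way:
1. the held tamper's plate is down in the bin and both wedges are pressed down level (each within 6 mm of the bin's floor) (contact force between the fingers and tamper above 1 N and horizontal distance between tamper and bin below 0.06 m and z of tamper in the frame of bin below 0.045 m and z of each of wedge_a, wedge_b in the frame of bin below 0.011 m), for 0.1 s.
At the end, for the whole second after the job is handed in: Both wedges lie in the bin with their undersides no more than 6 mm above its floor and tilted less than 10 degrees; the tamper stands still and upright (within 10 degrees) on its plate on the bench, outside the bin, let go (z of wedge_a in the frame of bin between 0 and 0.011 m and z of wedge_b in the frame of bin between 0 and 0.011 m and angle between each of wedge_a, wedge_b, tamper's own z axis and vertical below 0.175 rad and horizontal distance between each of wedge_a, wedge_b and bin below 0.06 m and height (world z) of tamper below 0.012 m and horizontal distance between tamper and bin above 0.1 m and linear speed of tamper below 0.02 m/s and contact force between the fingers and tamper below 0.1 N); the robot touches nothing.
It fails at once if the fingers push a wedge (contact force between the fingers and wedge_a above 0.5 N or contact force between the fingers and wedge_b above 0.5 N).
It fails at once if the tamper is let go over or in the bin (horizontal distance between tamper and bin below 0.07 m and contact force between the fingers and tamper below 0.1 N).
It also fails if it takes over 42 s, if anything falls off the work surface, if the arm or the gripper's body presses on something with over 40 N, if the wrist force passes 120 N, or if a joint passes its speed limit or range.

## Robot

A 6-joint arm with a two-finger parallel gripper is mounted at the origin on the work surface. World frame = base frame: x ahead of the robot, y to its left, z up, the work surface at z = 0. Lengths are in m, angles in degrees, forces in N, time in s.
With the tool pointing down it reaches from about 0.375 to 0.9 m from the base axis. Payload 3.1 kg.
Tool frame: the origin (TCP) lies at the very end of the fingers, on their centre line; the grasp point (between the pads) lies 19 mm behind it; z points along the fingers, y is the direction in which the jaws open and shut (so a half turn about z gives the same grasp; the last joint's range is limited). The gripper opens to 87 mm and grips with 3 to 60 N. Pads are 19 mm wide; open, the fingers measure 117 mm over their backs; the gripper's body (75 mm by 190 mm) begins 51 mm behind the grasp point.
Start: joints at [-86.431, 30.224, 82.088, -0, 67.689, -10.227], TCP at [0.149, -0.607, 0.223] pointing down, gripper open.
Joint ranges: [-176.69, 176.69], [-43.24, 126.21], [12.49, 139.97], [-82, 262], [0, 151.66], [-163.58, 163.58]. Speed limits (degrees/s): [159.86, 159.86, 180, 180, 180, 180].

## Interface

Orientations are given as a 3x3 rotation matrix whose columns are the frame's x, y, z axes.
In Python, from workcell import ctrl gives the robot as it stands. The module is installed in compiled form; this text tells all that it offers.
- The arm moves only by the shell command python3 -m handwheel 'ROWS' [FORCE]. ROWS is a JSON object of lists of equal length, an entry for each row: "linear": the shift along the world's x, y, z scaled (see below), a list of three; "dr": the turn, a rotation vector about the world's x, y, z scaled (see below), a list of three; "claw": the opening, from -1 (shut) to 1 (fully open). In form: {"linear": [[x, y, z], ...], "dr": [[wx, wy, wz], ...], "claw": [claw, ...]}. A call has exactly 8 rows; each row shifts and turns the pose as measured when the row begins; what a row does not reach is not made up. The controller multiplies each number of a shift by 0.05 m and each number of a turn by 45 degrees. A row lasts 1/10 s, in which the tool goes at most 50 mm and 8.59 degrees, less where a joint would pass 70% of its speed; a pose out of reach is approached as far as the arm can. A call with a number of a shift or a turn outside -1 to 1 is refused whole. A call with a gripper value outside its range is refused whole. The fingers move at their own pace and stop on an object; FORCE is the grip in N (left out, the last holds). Time passes only in rows, so rows that do not move let the fingers close, or fill a call up. It gives the time, the measured TCP pose, the force and the opening at its end, in the units of the state.
- ctrl.sense(): the state, without advancing time (a new reading comes with each control period).
- ctrl.grab_frame(name): name is "side" or "top"; returns (picture, depth): 400x640x3 uint8, red, green, blue; 400x640 float32, m along the optical axis (not along the pixel's ray), 0 where there is no reading.
- ctrl.camera_params(name): a dict with "camera_matrix" (3x3 intrinsics, pixels), "R" (3x3) and "t" (3): a world point X has camera coordinates R X + t. Camera axes: x right, y down, z forward; pixel columns grow to the right and rows downward; lengths in m; the calibration is good to about 2 mm. A picture is of the moment at which its call begins. camera_params takes no time and is no camera call.
- ctrl.sign_off(): hands the job in, once; it reports no verdict.
Trained networks look in the newest picture that a camera, given by its name, has taken for a name from the list of things; names that differ only in an ending like _2 or _b are one class to them, and where a whole thing is asked for, a point or a joint stands for the part that bears it (a point fixed in the world has none). Each returns a list of dicts, best first, with "conf" (0 to 1); they miss things now and then, are a little off and sometimes report something else, mostly with a low value. They report only what shows in the picture. A call takes as long as a camera call.
- ctrl.search_frame(label, camera): "centre" ([x, y, z] in m, in world coordinates, good to about 4 mm: the middle of the surface that is visible of it).
The state is a dict: "t": time; "qpos": joint angles; "joint_vel": joint speeds; "joint_torque": joint torques, N m; "position": TCP position; "tool_rot": TCP orientation; "contact_force": force on the tool from outside, world axes, zero at the start; "moment": the same for the moment, N m; "width": finger opening in m.
Only numpy, scipy, OpenCV 4.12 (cv2) and the standard library are available. Lean on these libraries where they do the work, as an engineer would, in place of code of your own. Each camera call takes 0.05 s, during which the arm holds its last target. There are 200 camera calls.

## Working session

There is one attempt and no reset: what is moved stays moved. The work goes in short steps, Python scripts to look and compute and a shell command to move; the robot and the scene stay as the last step left them, time stands still between calls to the robot, and variables do not carry over. Pictures are saved under pics/ and viewed, about 8 in all and at most 12, crops included, and the job is handed in when it is done.

```bash
mkdir -p pics; cat > h.py <<'E'
from workcell import ctrl
import numpy as np, cv2
def grab(cam):
    im,d=ctrl.grab_frame(cam); p=ctrl.camera_params(cam)
    K=np.array(p["camera_matrix"]);R=np.array(p["R"]);t=np.array(p["t"])
    v,u=np.mgrid[:d.shape[0],:d.shape[1]]
    c=np.stack([(u-K[0,2])/K[0,0]*d,(v-K[1,2])/K[1,1]*d,d],-1)
    W=(c-t)@R; W[d==0]=np.nan
    return im,W
def save(im,n,s=1):
    cv2.imwrite("pics/"+n,cv2.resize(im[:,:,::-1],None,fx=s,fy=s,interpolation=cv2.INTER_CUBIC))
E
python3 - <<'E'
from h import *
for c in("top","side"):
    im,W=grab(c); save(im,c+"1.png")
    for l in("tamper","bin","wedge_a"):
        print(c,l,[(np.round(r["centre"],3).tolist(),round(r["conf"],2)) for r in ctrl.search_frame(l,c)])
print(ctrl.sense())
E
```

```text
top tamper [([0.486, 0.034, 0.007], 0.65)]
top bin [([0.555, -0.249, 0.013], 0.6)]
top wedge_a [([0.582, -0.242, 0.044], 0.9), ([0.528, -0.242, 0.049], 0.83), ([0.488, 0.032, 0.009], 0.28)]
side tamper [([0.479, 0.05, 0.014], 0.89)]
side bin [([0.546, -0.189, 0.034], 0.57)]
side wedge_a [([0.58, -0.235, 0.047], 0.78), ([0.526, -0.238, 0.052], 0.63)]
{'t': 0.4, 'qpos': array([-8.64298667e+01,  3.02339721e+01,  8.20998620e+01, -3.81308076e-03,
        6.76891071e+01, -1.02279145e+01]), 'joint_vel': array([ 0.0877759 , -0.09128186, -0.06728967,  0.14661386,  0.08952318,
        0.07806246]), 'joint_torque': array([ 4.55272777e-05, -4.39501226e+01, -1.76657993e+01,  6.33014808e-02,
        5.30171860e-02, -8.05351578e-05]), 'position': array([ 0.14905663, -0.60680905,  0.22236835]), 'tool_rot': array([[ 9.71136378e-01,  2.38524899e-01, -8.63820433e-05],
       [ 2.38524914e-01, -9.71136298e-01,  3.95786742e-04],
       [ 1.05162549e-05, -4.04967172e-04, -9.99999918e-01]]), 'contact_force': array([-0.71454605,  0.38681829, -0.08699661]), 'moment': array([ 0.06188907,  0.02046283, -0.04465067]), 'width': 0.08646258350201813}
```

View pics/top1.png

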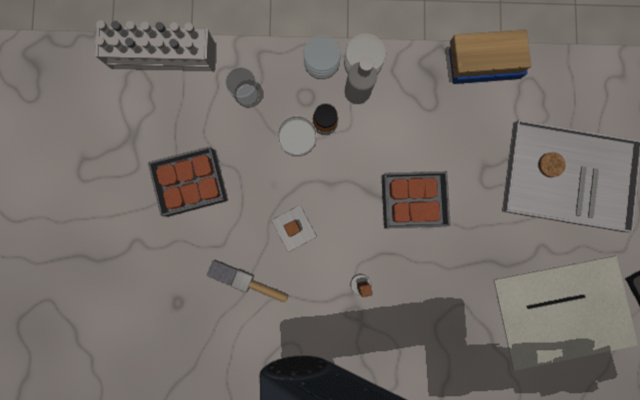

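View pics/side1.png

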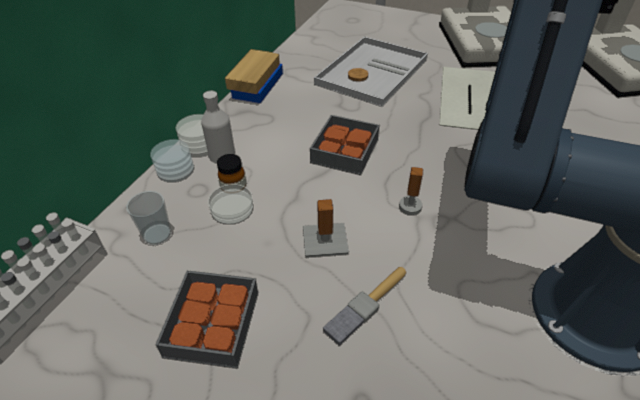

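The top view shows the right bin (415,200) with uneven clay, so that is the one to work on. The left bin (188,182) is level. The square-plate tamper stands at (294,229), rotated, and the small round tool is at (362,286). Next I'll measure yaws and heights.

```bash
python3 - <<'E'
from h import *
def rect(P,n):
    (c,s,a)=cv2.minAreaRect((P[:,:2]*1000).astype(np.float32)); print(n,len(P),np.round(c,1),np.round(s,1),round(a,1),"z",np.round(np.percentile(P[:,2],[5,50,95]),4))
for cam in("top","side"):
    im,W=grab(cam); P=W.reshape(-1,3); C=im.reshape(-1,3).astype(int)
    ok=~np.isnan(P[:,0])
    near=lambda x,y,r: ok&(np.hypot(P[:,0]-x,P[:,1]-y)<r)
    rect(P[near(.486,.034,.07)&(P[:,2]>.006)&(P[:,2]<.02)],cam+" plate")
    g=near(.486,.034,.08)&(P[:,2]>.045)&(P[:,2]<.12); rect(P[g],cam+" grip")
    g=near(.486,.034,.08)&(P[:,2]>.098)&(P[:,2]<.12); rect(P[g],cam+" griptop") if g.sum()>3 else 0
    b=near(.555,-.245,.12)&(P[:,2]>.02)&(P[:,2]<.07); rect(P[b],cam+" bin")
    red=b&(C[:,0]>C[:,2]*1.6); rect(P[red],cam+" clay")
    for x in(.528,.582):
        for y in(-.29,-.242,-.195):
            q=red&(abs(P[:,0]-x)<.012)&(abs(P[:,1]-y)<.01); print(x,y,q.sum(),np.round(np.nanmedian(P[q,2]),4))
    if cam=="top": save(im[150:310,220:460],"c2.png",3.3)
E
```

```text
top plate 978 [487.5  36. ] [83.7 76. ] 29.1 z [0.0074 0.0098 0.0126]
top grip 188 [487.5  36.1] [28.1 28.1] 28.7 z [0.0976 0.1045 0.1069]
top griptop 178 [487.6  36.2] [27.9 28. ] 30.7 z [0.1017 0.1046 0.1071]
top bin 2647 [ 557.1 -243.1] [126.1 144.8] 2.7 z [0.0269 0.0356 0.0494]
top clay 1738 [ 556.2 -241.8] [ 98.3 107.7] 2.9 z [0.03   0.0343 0.0499]
0.528 -0.29 81 0.0329
0.528 -0.242 88 0.0491
0.528 -0.195 61 0.0327
0.582 -0.29 52 0.033
0.582 -0.242 94 0.0464
0.582 -0.195 97 0.0326
side plate 1120 [484.7  39.3] [84.  78.1] 28.3 z [0.0075 0.0098 0.0119]
side grip 504 [484.7  39.9] [28.5 30.4] 32.2 z [0.0499 0.0894 0.1059]
side griptop 197 [484.8  39.8] [28.5 30.2] 32.2 z [0.0999 0.1043 0.1066]
side bin 2452 [ 553.  -239.3] [126.4 149.3] 2.7 z [0.0229 0.0348 0.0483]
side clay 1160 [ 558.  -248.9] [108.9 122.1] 3.5 z [0.0268 0.0342 0.0492]
0.528 -0.29 28 0.0327
0.528 -0.242 55 0.0487
0.528 -0.195 43 0.0329
0.582 -0.29 21 0.0324
0.582 -0.242 50 0.0466
0.582 -0.195 50 0.0331
```

View pics/c2.png

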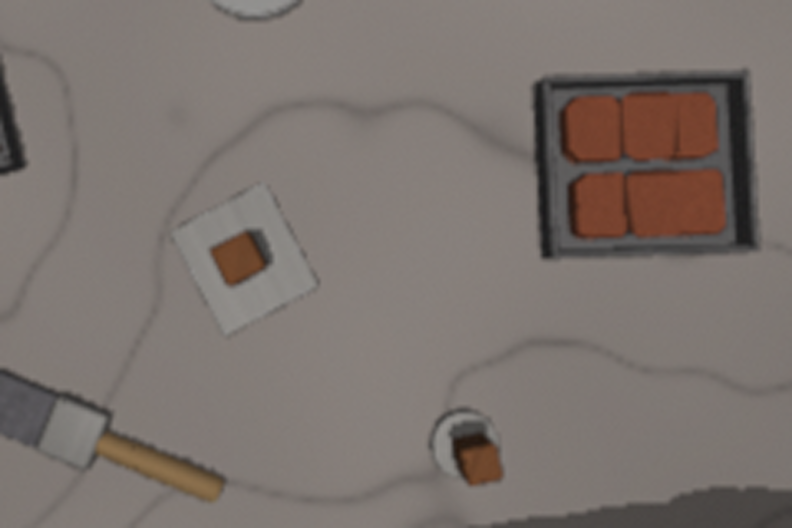

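```bash
python3 -m handwheel '{"linear":[[0.42,0.81,0],[0.42,0.81,0],[0.42,0.81,0],[0.42,0.81,0],[0.42,0.81,0],[0.42,0.81,0],[0.42,0.81,0],[0.42,0.81,0]],"dr":[[0,0,0.15],[0,0,0.15],[0,0,0.15],[0,0,0.15],[0,0,0.15],[0,0,0.15],[0,0,0.15],[0,0,0.15]],"claw":[1,1,1,1,1,1,1,1]}'
```

```text
t: 1.3
position: [0.3183, -0.2797, 0.2235]
tool_rot: [[0.354, 0.935, 0.009], [0.935, -0.353, -0.008], [-0.004, 0.012, -1.0]]
contact_force: [0.3, -0.6, -0.4]
width: 0.0872
```

```bash
python3 -m handwheel '{"linear":[[0.42,0.8,-0.1],[0.42,0.8,-0.1],[0.42,0.8,-0.1],[0.42,0.8,-0.1],[0.42,0.8,-0.1],[0.42,0.8,-0.1],[0.42,0.8,-0.1],[0.4,0.75,-0.1]],"dr":[[0,0,0.14],[0,0,0.14],[0,0,0.14],[0,0,0.14],[0,0,0.14],[0,0,0.14],[0,0,0.14],[0,0,0.14]],"claw":[1,1,1,1,1,1,1,1]}'
cat > st.py <<'E'
import sys
from h import *
from scipy.spatial.transform import Rotation as Ro
# usage: x y z yaw(of tool y): prints remaining move in row units
x,y,z,a=map(float,sys.argv[1:5]); s=ctrl.sense(); a=np.radians(a)
Y=np.array([np.cos(a),np.sin(a),0]);Z=np.array([0,0,-1.]);T=np.stack([np.cross(Y,Z),Y,Z],1)
print("t",s["t"],"F",np.round(s["contact_force"],1),"w",round(s["width"],4),"pos",np.round(s["position"],4))
print("lin",np.round((np.array([x,y,z])-s["position"])/.05,3),"dr",np.round(Ro.from_matrix(T@s["tool_rot"].T).as_rotvec(degrees=True)/45,3))
E
python3 st.py .486 .037 .15 29.5
```

```text
t: 2.1
position: [0.4926, 0.0507, 0.1861]
tool_rot: [[-0.527, 0.85, 0.025], [0.85, 0.527, 0.001], [-0.012, 0.022, -1.0]]
contact_force: [0.8, -0.8, 0.9]
width: 0.087
t 2.1 F [ 0.8 -0.8  0.9] w 0.087 pos [0.4926 0.0507 0.1861]
lin [-0.132 -0.275 -0.721] dr [-0.001  0.032 -0.051]
```

```bash
python3 -m handwheel '{"linear":[[-0.07,-0.14,-0.2],[-0.07,-0.14,-0.2],[0,0,-0.3],[0,0,-0.4],[0,0,-0.4],[0,0,-0.4],[0,0,-0.3],[0,0,-0.2]],"dr":[[0,0.016,-0.025],[0,0.016,-0.025],[0,0,0],[0,0,0],[0,0,0],[0,0,0],[0,0,0],[0,0,0]],"claw":[1,1,1,1,1,1,1,1]}'
python3 st.py .486 .037 .056 29.5
```

```text
t: 2.9
position: [0.4856, 0.0323, 0.0619]
tool_rot: [[-0.484, 0.875, 0.002], [0.875, 0.484, -0.0], [-0.001, 0.001, -1.0]]
contact_force: [0.4, -0.3, 0.5]
width: 0.0868
t 2.9 F [ 0.4 -0.3  0.5] w 0.0868 pos [0.4856 0.0323 0.0619]
lin [ 0.009  0.094 -0.119] dr [0.    0.002 0.012]
```

```bash
python3 -m handwheel '{"linear":[[0.01,0.09,-0.12],[0,0,0],[0,0,0],[0,0,0],[0,0,0],[0,0,0],[0,0,0],[0,0,0]],"dr":[[0,0,0.01],[0,0,0],[0,0,0],[0,0,0],[0,0,0],[0,0,0],[0,0,0],[0,0,0]],"claw":[1,1,-1,-1,-1,-1,-1,-1]}' 55
python3 st.py .486 .037 .056 29.5
```

```text
t: 3.7
position: [0.4864, 0.0346, 0.0569]
tool_rot: [[-0.487, 0.873, 0.003], [0.873, 0.487, -0.001], [-0.002, 0.003, -1.0]]
contact_force: [-0.2, 0.7, 0.7]
width: 0.0467
t 3.7 F [-0.2  0.7  0.7] w 0.0467 pos [0.4864 0.0346 0.0569]
lin [-0.008  0.048 -0.017] dr [0.001 0.004 0.008]
```

Still closing.

```bash
python3 -m handwheel '{"linear":[[0,0,0],[0,0,0],[0,0,0],[0,0,0],[0,0,0.2],[0,0,0.3],[0,0,0.4],[0,0,0.4]],"dr":[[0,0,0],[0,0,0],[0,0,0],[0,0,0],[0,0,0],[0,0,0],[0,0,0],[0,0,0]],"claw":[-1,-1,-1,-1,-1,-1,-1,-1]}' 55
python3 st.py .555 -.242 .17 2.7
```

```text
t: 4.5
position: [0.4814, 0.0353, 0.1211]
tool_rot: [[-0.487, 0.873, -0.01], [0.873, 0.487, 0.001], [0.006, -0.008, -1.0]]
contact_force: [-0.5, -0.7, -4.2]
width: 0.0276
t 4.5 F [-0.5 -0.7 -4.2] w 0.0276 pos [0.4814 0.0353 0.1211]
lin [ 1.471 -5.547  0.978] dr [-0.004 -0.012 -0.588]
```

```bash
python3 -m handwheel '{"linear":[[0.1,-0.4,0.5],[0.2,-0.75,0.3],[0.2,-0.75,0.1],[0.2,-0.75,0],[0.2,-0.75,0],[0.2,-0.75,0],[0.2,-0.75,0],[0.15,-0.6,0]],"dr":[[0,0,-0.075],[0,0,-0.075],[0,0,-0.075],[0,0,-0.075],[0,0,-0.075],[0,0,-0.075],[0,0,-0.075],[0,0,-0.075]],"claw":[-1,-1,-1,-1,-1,-1,-1,-1]}'
python3 st.py .555 -.242 .16 2.7
```

```text
t: 5.3
position: [0.5457, -0.2424, 0.1714]
tool_rot: [[-0.027, 0.999, -0.018], [1.0, 0.028, 0.014], [0.014, -0.018, -1.0]]
contact_force: [0.5, 0.4, -4.0]
width: 0.0273
t 5.3 F [ 0.5  0.4 -4. ] w 0.0273 pos [ 0.5457 -0.2424  0.1714]
lin [ 0.186  0.009 -0.227] dr [-0.017 -0.023  0.025]
```

```bash
python3 -m handwheel '{"linear":[[0,0,0],[0,0,0],[0.1,0,-0.2],[0.08,0,0],[0,0,0],[0,0,0],[0,0,0],[0,0,0]],"dr":[[0,0,0],[0,0,0],[-0.017,-0.023,0.025],[0,0,0],[0,0,0],[0,0,0],[0,0,0],[0,0,0]],"claw":[-1,-1,-1,-1,-1,-1,-1,-1]}'
python3 st.py .555 -.242 .16 2.7
python3 - <<'E'
from h import *
s=ctrl.sense()["position"]
for cam in("top","side"):
    im,W=grab(cam); P=W.reshape(-1,3); ok=~np.isnan(P[:,0])
    g=ok&(np.hypot(P[:,0]-s[0],P[:,1]-s[1])<.075)&(abs(P[:,2]-(s[2]-.047))<.007)
    Q=P[g]; print(cam,len(Q),np.round(Q[:,2].mean(),4)); r=cv2.minAreaRect((Q[:,:2]*1000).astype(np.float32)); print(r)
    A=np.c_[Q[:,:2]-Q[:,:2].mean(0),np.ones(len(Q))]; print("slope",np.linalg.lstsq(A,Q[:,2],rcond=None)[0])
    save(im[60:260,260:460] if cam=="side" else im[110:290,320:520],cam+"3.png",3)
E
```

```text
t: 6.1
position: [0.5512, -0.2415, 0.1607]
tool_rot: [[-0.046, 0.999, -0.008], [0.999, 0.046, 0.004], [0.004, -0.008, -1.0]]
contact_force: [-0.3, 0.0, -3.7]
width: 0.0274
t 6.1 F [-0.3  0.  -3.7] w 0.0274 pos [ 0.5512 -0.2415  0.1607]
lin [ 0.076 -0.009 -0.015] dr [-0.005 -0.01   0.002]
top 738 0.1138
((551.08935546875, -224.65139770507812), (84.05027770996094, 45.995052337646484), 2.3796377182006836)
slope [-0.00822066 -0.00737735  0.11377273]
side 742 0.1132
((547.839599609375, -236.85589599609375), (85.07806396484375, 79.68974304199219), 2.2505874633789062)
slope [-0.0055769  -0.01578523  0.11324176]
```

View pics/side3.png

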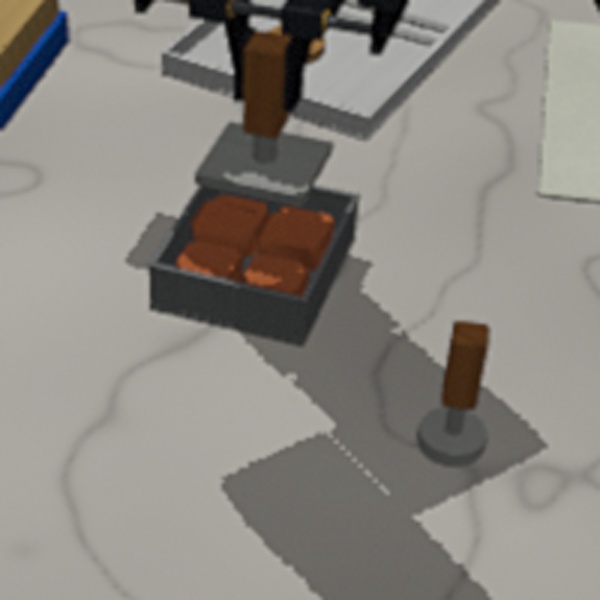

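The side crop shows the tamper upright in the fingers over the bin, with its plate at about (265,160) in the crop. The plate needs about +5 mm in x and −2.5 mm in y. Now I'll descend.

```bash
python3 -m handwheel '{"linear":[[0.1,-0.05,0],[0,0,-0.2],[0,0,-0.2],[0,0,-0.2],[0,0,-0.2],[0,0,-0.1],[0,0,-0.08],[0,0,-0.08]],"dr":[[-0.005,-0.01,0],[0,0,0],[0,0,0],[0,0,0],[0,0,0],[0,0,0],[0,0,0],[0,0,0]],"claw":[-1,-1,-1,-1,-1,-1,-1,-1]}' 60
python3 st.py .556 -.244 .09 2.7
```

```text
t: 7.0
position: [0.5566, -0.2448, 0.1046]
tool_rot: [[-0.045, 0.999, 0.0], [0.999, 0.045, -0.0], [-0.0, 0.0, -1.0]]
contact_force: [-1.7, 3.3, 5.0]
width: 0.0277
t 7.0 F [-1.7  3.3  5. ] w 0.0277 pos [ 0.5566 -0.2448  0.1046]
lin [-0.011  0.017 -0.291] dr [0.    0.    0.003]
```

```bash
python3 -m handwheel '{"linear":[[0,0,-0.06],[0,0,-0.06],[0,0,-0.06],[0,0,-0.06],[0,0,-0.06],[0,0,-0.06],[0,0,-0.06],[0,0,-0.06]],"dr":[[0,0,0],[0,0,0],[0,0,0],[0,0,0],[0,0,0],[0,0,0],[0,0,0],[0,0,0]],"claw":[-1,-1,-1,-1,-1,-1,-1,-1]}' 60
python3 st.py .556 -.244 .09 2.7
```

```text
t: 7.8
position: [0.5569, -0.2449, 0.1032]
tool_rot: [[-0.046, 0.999, 0.002], [0.999, 0.046, -0.004], [-0.004, 0.001, -1.0]]
contact_force: [-2.9, 2.4, 12.3]
width: 0.0277
t 7.8 F [-2.9  2.4 12.3] w 0.0277 pos [ 0.5569 -0.2449  0.1032]
lin [-0.018  0.018 -0.263] dr [0.005 0.002 0.001]
```

```bash
python3 -m handwheel '{"linear":[[0,0,-0.09],[0,0,-0.11],[0,0,-0.13],[0,0,-0.13],[0,0,-0.13],[0,0,-0.13],[0,0,-0.13],[0,0,-0.13]],"dr":[[0.005,0,0],[0,0,0],[0,0,0],[0,0,0],[0,0,0],[0,0,0],[0,0,0],[0,0,0]],"claw":[-1,-1,-1,-1,-1,-1,-1,-1]}' 60
python3 st.py .556 -.244 .09 2.7
```

```text
t: 8.6
position: [0.5609, -0.2496, 0.09]
tool_rot: [[-0.051, 0.999, 0.013], [0.999, 0.051, -0.015], [-0.016, 0.013, -1.0]]
contact_force: [-7.0, 4.7, 36.5]
width: 0.0275
t 8.6 F [-7.   4.7 36.5] w 0.0275 pos [ 0.5609 -0.2496  0.09  ]
lin [-0.099  0.113 -0.   ] dr [ 0.019  0.017 -0.005]
```

```bash
python3 -m handwheel '{"linear":[[-0.05,0.06,-0.12],[-0.03,0.03,-0.12],[0,0,-0.12],[0,0,-0.12],[0,0,-0.12],[0,0,-0.08],[0,0,-0.04],[0,0,0]],"dr":[[0.019,0.017,0],[0.01,0.01,0],[0,0,0],[0,0,0],[0,0,0],[0,0,0],[0,0,0],[0,0,0]],"claw":[-1,-1,-1,-1,-1,-1,-1,-1]}' 60
python3 st.py .556 -.244 .09 2.7
python3 - <<'E'
from h import *
im,W=grab("side"); P=W.reshape(-1,3); C=im.reshape(-1,3).astype(int)
b=(np.hypot(P[:,0]-.555,P[:,1]+.242)<.09)&(P[:,2]>.02)&(P[:,2]<.055)
red=b&(C[:,0]>C[:,2]*1.6); Q=P[b&~red&(P[:,2]>.039)&(abs(P[:,0]-.556)<.05)&(abs(P[:,1]+.242)<.05)]
print(len(Q)); A=np.c_[Q[:,0]-.556,Q[:,1]+.243,np.ones(len(Q))]
print("plate",np.linalg.lstsq(A,Q[:,2],rcond=None)[0],"clay",np.percentile(P[red,2],[5,50,90,99]))
save(im[60:260,260:460],"side4.png",3)
E
```

```text
t: 9.4
position: [0.5614, -0.2496, 0.0905]
tool_rot: [[-0.054, 0.999, 0.007], [0.998, 0.054, -0.011], [-0.011, 0.007, -1.0]]
contact_force: [0.6, 0.4, -4.0]
width: 0.028
t 9.4 F [ 0.6  0.4 -4. ] w 0.028 pos [ 0.5614 -0.2496  0.0905]
lin [-0.109  0.112 -0.011] dr [ 0.013  0.009 -0.009]
668
plate [ 0.00259247 -0.01405839  0.04351475] clay [0.02509653 0.03238039 0.03425417 0.03693632]
```

View pics/side4.png

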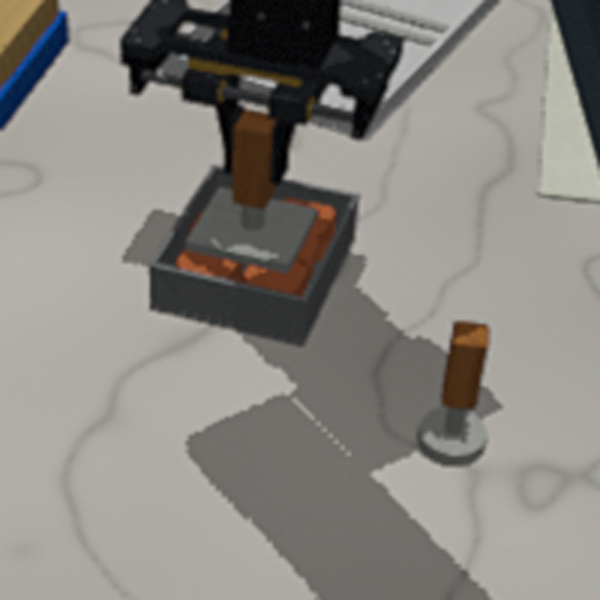

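The side crop shows the plate flat in the bin at about (250,235), with all the clay at its level. The underside is about 33 mm above the bench. Now I'll lift.

```bash
python3 -m handwheel '{"linear":[[0,0,0.2],[0,0,0.3],[0,0,0.3],[0,0,0.3],[0,0.3,0.2],[-0.1,0.5,0],[-0.1,0.6,0],[-0.1,0.5,0]],"dr":[[0,0,0],[0,0,0],[0,0,0],[0.013,0.009,0],[0,0,0],[0,0,0],[0,0,0],[0,0,0]],"claw":[-1,-1,-1,-1,-1,-1,-1,-1]}' 60
python3 -m handwheel '{"linear":[[-0.1,0.5,0],[-0.1,0.5,0],[-0.05,0.3,0],[0,0,0],[0,0,0],[0,0,0],[0,0,0],[0,0,0]],"dr":[[0,0,0],[0,0,0],[0,0,0],[0,0,0],[0,0,0],[0,0,0],[0,0,0],[0,0,0]],"claw":[-1,-1,-1,-1,-1,-1,-1,-1]}' 60
python3 st.py .53 -.08 .06 2.7
python3 - <<'E'
from h import *
s=ctrl.sense()["position"]
for cam in("top","side"):
    im,W=grab(cam); P=W.reshape(-1,3); C=im.reshape(-1,3).astype(int)
    for x,y in((.53,-.29),(.528,-.242),(.526,-.195),(.584,-.29),(.582,-.242),(.58,-.195)):
        q=(C[:,0]>C[:,2]*1.6)&(abs(P[:,0]-x)<.012)&(abs(P[:,1]-y)<.012)&(P[:,2]<.08); print(x,y,q.sum(),np.round(np.nanpercentile(P[q,2],[10,50,90]),4) if q.any() else "")
    g=(np.hypot(P[:,0]-s[0],P[:,1]-s[1])<.075)&(abs(P[:,2]-(s[2]-.047))<.009)
    Q=P[g]; print(cam,len(Q),np.round(Q[:,2].mean(),4),cv2.minAreaRect((Q[:,:2]*1000).astype(np.float32)))
    A=np.c_[Q[:,:2]-Q[:,:2].mean(0),np.ones(len(Q))]; print("slope",np.linalg.lstsq(A,Q[:,2],rcond=None)[0])
    if cam=="top": save(im[110:290,220:500],"top5.png",2.8)
E
```

```text
t: 10.25
position: [0.5479, -0.1537, 0.1566]
tool_rot: [[-0.048, 0.999, 0.003], [0.999, 0.048, -0.0], [-0.0, 0.003, -1.0]]
contact_force: [0.3, 0.5, -3.8]
width: 0.0276
t: 11.05
position: [0.5333, -0.0809, 0.1566]
tool_rot: [[-0.051, 0.999, 0.002], [0.999, 0.051, 0.001], [0.001, 0.002, -1.0]]
contact_force: [0.0, 0.8, -3.0]
width: 0.0279
t 11.05 F [ 0.   0.8 -3. ] w 0.0279 pos [ 0.5333 -0.0809  0.1566]
lin [-0.066  0.017 -1.933] dr [-0.002  0.002 -0.005]
0.53 -0.29 106 [0.0314 0.0334 0.035 ]
0.528 -0.242 0 
0.526 -0.195 0 
0.584 -0.29 82 [0.0315 0.0328 0.0348]
0.582 -0.242 0 
0.58 -0.195 0 
top 61 0.11 ((510.6265563964844, -50.81120300292969), (10.923912048339844, 39.08230209350586), 82.32621002197266)
slope [0.01813071 0.1185479  0.11003957]
0.53 -0.29 58 [0.031  0.0327 0.0349]
0.528 -0.242 62 [0.0309 0.0328 0.0344]
0.526 -0.195 14 [0.0313 0.033  0.0344]
0.584 -0.29 22 [0.0309 0.0326 0.0344]
0.582 -0.242 0 
0.58 -0.195 0 
side 1033 0.1092 ((530.7754516601562, -75.78661346435547), (85.2274398803711, 78.56890106201172), 2.8793561458587646)
slope [ 0.00733762 -0.01508342  0.10923353]
```

View pics/top5.png

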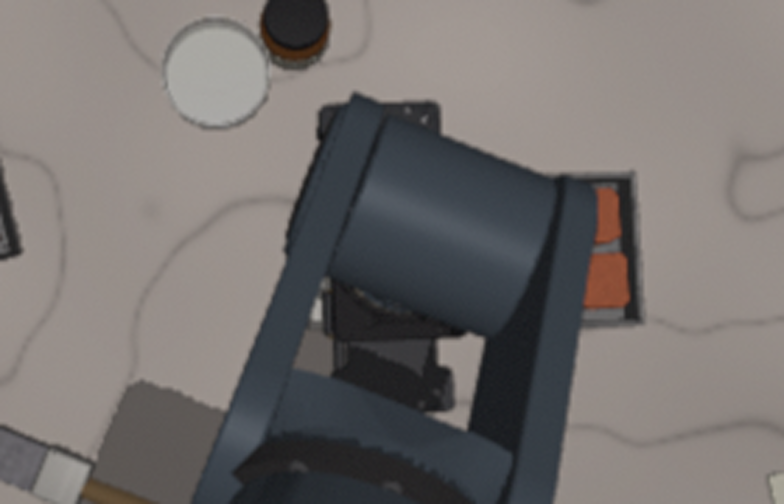

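The arm (430,250) hides wedge_b. wedge_a reads level at 32.8 mm. I'll move on a little, still holding the tamper, so I can see wedge_b.

```bash
python3 -m handwheel '{"linear":[[-0.1,0.5,0],[-0.1,0.5,0],[-0.1,0.5,0],[-0.1,0.5,0],[0,0.2,0],[0,0,0],[0,0,0],[0,0,0]],"dr":[[0,0,0],[0,0,0],[0,0,0],[0,0,0],[0,0,0],[0,0,0],[0,0,0],[0,0,0]],"claw":[-1,-1,-1,-1,-1,-1,-1,-1]}' 60
python3 st.py .53 -.07 .075 2.7
python3 - <<'E'
from h import *
for cam in("top","side"):
    im,W=grab(cam); P=W.reshape(-1,3); C=im.reshape(-1,3).astype(int)
    for x,y in((.53,-.29),(.528,-.242),(.526,-.195),(.584,-.29),(.582,-.242),(.58,-.195)):
        q=(C[:,0]>C[:,2]*1.6)&(abs(P[:,0]-x)<.012)&(abs(P[:,1]-y)<.012)&(P[:,2]<.08); print(x,y,q.sum(),np.round(np.nanpercentile(P[q,2],[10,50,90]),4) if q.any() else "")
E
```

```text
t: 11.95
position: [0.5158, 0.0268, 0.1569]
tool_rot: [[-0.045, 0.999, 0.006], [0.999, 0.045, -0.002], [-0.002, 0.006, -1.0]]
contact_force: [-0.5, -0.1, -4.0]
width: 0.0278
t 11.95 F [-0.5 -0.1 -4. ] w 0.0278 pos [0.5158 0.0268 0.1569]
lin [ 0.284 -1.936 -1.638] dr [0.002 0.008 0.003]
0.53 -0.29 105 [0.0309 0.0329 0.0354]
0.528 -0.242 111 [0.0309 0.0331 0.0351]
0.526 -0.195 80 [0.0206 0.0324 0.035 ]
0.584 -0.29 109 [0.0308 0.0329 0.0352]
0.582 -0.242 102 [0.0311 0.0329 0.0351]
0.58 -0.195 114 [0.0276 0.0324 0.0346]
0.53 -0.29 0 
0.528 -0.242 0 
0.526 -0.195 20 [0.0315 0.0329 0.0344]
0.584 -0.29 0 
0.582 -0.242 0 
0.58 -0.195 0
```

All six tops are level at about 33 mm. Now I'll place the tamper beside the bin.

```bash
python3 -m handwheel '{"linear":[[0.05,-0.4,0],[0.05,-0.5,-0.1],[0.05,-0.5,-0.3],[0.05,-0.3,-0.4],[0.05,-0.1,-0.4],[0,0,-0.25],[0,0,-0.15],[0,0,-0.05]],"dr":[[0,0.008,0],[0,0,0],[0,0,0],[0,0,0],[0,0,0],[0,0,0],[0,0,0],[0,0,0]],"claw":[-1,-1,-1,-1,-1,-1,-1,-1]}' 60
python3 st.py .53 -.07 .057 2.7
```

```text
t: 12.85
position: [0.5325, -0.0744, 0.0728]
tool_rot: [[-0.036, 0.999, 0.008], [0.999, 0.036, -0.005], [-0.006, 0.008, -1.0]]
contact_force: [0.3, 1.0, -4.4]
width: 0.0276
t 12.85 F [ 0.3  1.  -4.4] w 0.0276 pos [ 0.5325 -0.0744  0.0728]
lin [-0.05   0.087 -0.316] dr [0.007 0.01  0.014]
```

```bash
python3 -m handwheel '{"linear":[[0,0,-0.1],[0,0,-0.08],[0,0,-0.06],[0,0,-0.04],[0,0,-0.03],[0,0,-0.03],[0,0,-0.03],[0,0,0]],"dr":[[0.007,0.01,0],[0,0,0],[0,0,0],[0,0,0],[0,0,0],[0,0,0],[0,0,0],[0,0,0]],"claw":[-1,-1,-1,-1,-1,-1,-1,-1]}' 60
python3 st.py .53 -.07 .057 2.7
```

```text
t: 13.65
position: [0.5343, -0.0742, 0.0577]
tool_rot: [[-0.039, 0.999, 0.004], [0.999, 0.039, -0.002], [-0.002, 0.004, -1.0]]
contact_force: [-0.3, 0.2, -3.4]
width: 0.0277
t 13.65 F [-0.3  0.2 -3.4] w 0.0277 pos [ 0.5343 -0.0742  0.0577]
lin [-0.086  0.085 -0.014] dr [0.002 0.005 0.011]
```

```bash
python3 -m handwheel '{"linear":[[0,0,-0.03],[0,0,-0.03],[0,0,-0.03],[0,0,-0.03],[0,0,-0.03],[0,0,-0.03],[0,0,-0.03],[0,0,-0.03]],"dr":[[0,0,0],[0,0,0],[0,0,0],[0,0,0],[0,0,0],[0,0,0],[0,0,0],[0,0,0]],"claw":[-1,-1,-1,-1,-1,-1,-1,-1]}' 60
python3 st.py .53 -.07 .057 2.7
```

```text
t: 14.45
position: [0.5347, -0.074, 0.057]
tool_rot: [[-0.041, 0.999, 0.006], [0.999, 0.041, -0.005], [-0.005, 0.006, -1.0]]
contact_force: [-1.7, 1.0, 10.6]
width: 0.0281
t 14.45 F [-1.7  1.  10.6] w 0.0281 pos [ 0.5347 -0.074   0.057 ]
lin [-0.094  0.08   0.001] dr [0.006 0.008 0.008]
```

Seated on the bench. I'll release, then go straight up.

```bash
python3 -m handwheel '{"linear":[[0,0,0],[0,0,0],[0,0,0],[0,0,0],[0,0,0],[0,0,0],[0,0,0],[0,0,0]],"dr":[[0,0,0],[0,0,0],[0,0,0],[0,0,0],[0,0,0],[0,0,0],[0,0,0],[0,0,0]],"claw":[1,1,1,1,1,1,1,1]}'
python3 -m handwheel '{"linear":[[0,0,0.1],[0,0,0.3],[0,0,0.4],[0,0,0.4],[0,0,0.4],[0,0,0.4],[0,0,0.4],[0,0,0.4]],"dr":[[0,0,0],[0,0,0],[0,0,0],[0,0,0],[0,0,0],[0,0,0],[0,0,0],[0,0,0]],"claw":[1,1,1,1,1,1,1,1]}'
python3 -m handwheel '{"linear":[[0,0.5,0],[0,0.7,0],[0,0.7,0],[0,0.7,0],[0,0.7,0],[0,0.3,0],[0,0,0],[0,0,0]],"dr":[[0,0,0],[0,0,0],[0,0,0],[0,0,0],[0,0,0],[0,0,0],[0,0,0],[0,0,0]],"claw":[1,1,1,1,1,1,1,1]}'
python3 - <<'E'
from h import *
for cam in("side","top"):
    im,W=grab(cam); P=W.reshape(-1,3); C=im.reshape(-1,3).astype(int)
    n=np.hypot(P[:,0]-.53,P[:,1]+.075)<.07
    for lo,hi in((.006,.02),(.098,.115)):
        Q=P[n&(P[:,2]>lo)&(P[:,2]<hi)]
        if len(Q)>5: print(cam,len(Q),np.round(np.median(Q[:,2]),4),cv2.minAreaRect((Q[:,:2]*1000).astype(np.float32)))
    for x,y in((.528,-.242),(.582,-.242)):
        q=(C[:,0]>C[:,2]*1.6)&(abs(P[:,0]-x)<.012)&(abs(P[:,1]-y)<.012)&(P[:,2]<.08); print(q.sum(),np.round(np.nanmedian(P[q,2]),4))
    save(im,cam+"6.png")
print(ctrl.sense()["t"],ctrl.sense()["position"],ctrl.sense()["contact_force"])
E
```

```text
t: 15.25
position: [0.5365, -0.0745, 0.0575]
tool_rot: [[-0.041, 0.999, 0.01], [0.999, 0.041, -0.006], [-0.006, 0.01, -1.0]]
contact_force: [-0.1, -0.3, -0.0]
width: 0.0826
t: 16.05
position: [0.533, -0.0733, 0.2014]
tool_rot: [[-0.041, 0.999, 0.003], [0.999, 0.041, -0.003], [-0.003, 0.003, -1.0]]
contact_force: [0.3, -0.6, 0.5]
width: 0.0871
t: 16.85
position: [0.5349, 0.1109, 0.2092]
tool_rot: [[-0.038, 0.999, 0.016], [0.999, 0.038, -0.007], [-0.008, 0.016, -1.0]]
contact_force: [0.5, -0.8, -1.1]
width: 0.0871
side 858 0.0097 ((532.565185546875, -69.86213684082031), (84.64167022705078, 79.72038269042969), 2.705498695373535)
side 45 0.1034 ((521.2144165039062, -69.56299591064453), (31.098756790161133, 7.76679801940918), 87.17733001708984)
65 0.0332
0 nan
top 929 0.01 ((535.4009399414062, -73.12289428710938), (84.4191665649414, 75.22818756103516), 1.1786749362945557)
top 179 0.1044 ((535.5392456054688, -72.66029357910156), (27.613563537597656, 25.509525299072266), 0.9620521068572998)
113 0.0331
102 0.0331
16.95 [0.53507623 0.11020763 0.20910139] [ 0.92853278 -0.6049167  -0.02682074]
  return np.nanmean(a, axis, out=out, keepdims=keepdims)
```

View pics/side6.png

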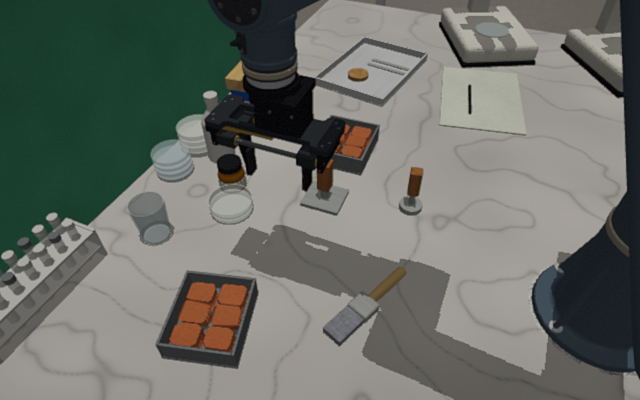

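The tamper stands upright beside the bin at (325,195), clear of the gripper, and the clay is level. I'll hand in.

```bash
python3 -c "from workcell import ctrl; print(ctrl.sign_off())"
```

```text
the job is handed in; nothing more can be done
None
```

I took the square-plate tamper by its grip and pressed both jammed wedges down in the right-hand bin, with about 36 N at the wrist. I then stood it upright on the bench, about 0.17 m from the bin's centre, let go and moved the arm clear. The job was handed in at about 17 s of the 42 s allowed.

- **Clay:** the last top view put both wedge tops at 33.1 mm, against a nominal 33 mm. An earlier top view, with the tamper still in hand, had all six pieces at 32–33 mm.
- **Tamper:** its plate top reads 10 mm and its grip top 104 mm above the bench, and the centres of plate and grip agree within 1 mm, so it stands upright. The gripper is open (87 mm) and the wrist force is only about 1 N, so nothing is being touched.
- **Disagreements:** in the final side view the gripper hid wedge_b and part of the tamper's grip, so those two rest on the top view. Positions from the two cameras differed by about 3–4 mm throughout, which didn't matter here. While pressing, the tool drifted about 5 mm sideways and tilted about 1°, and the plate stayed inside the bin.

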